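# Step the tablet reminder on to its start bar

## Task

Set the tablet reminder to its start position: take the spice jar off it and stand it upright on the worktop, slide the button guard fully open, and press the step button until the white bar on the carousel stands at the pointer. Then slide the guard fully shut over the button again. Turn the carousel only with the button, do not let the jar fall over, and leave everything else where it stands.

Things in the scene. Friction and masses are not known exactly. Their poses are not given: they have to be found in the camera images.
- dispenser: white tablet reminder, fixed: a box 116 (x) by 230 (y) by 50 high (its deck). Origin: centre of the underside, z up, front (outlet slot) at -x towards the robot, yaw up to 0.4 rad. In this frame (mm), all else here: carousel axis (0, 60), step button (0, -22) under a sliding guard, bare deck y -42 to -115, pointer post 10 x 6 at (-52, 60), 18 above the deck.
- carousel: black disc on the deck, radius 45, top 12 above the deck (hub 4 higher), with a white radial bar (32 x 7) and seven stations of 1 to 7 small grey dots, 45 degrees apart. Origin on its vertical axis, at deck height. Each full press of the button turns it anticlockwise from above to its next rest station, one eighth turn (the first may be a part step). Stays put, never steps back. Not to be touched.
- bar_end (a point): rim end of the carousel's white bar, 43 mm from the carousel's axis, 14 above the deck. At one of the eight rest stations it meets pointer_tip; if it has passed, the carousel must go all the way round again
- pointer_tip (a point): tip of the fixed pointer over the carousel's front rim, 43 mm from the carousel's axis towards the dispenser's -x, 14 above the deck; bar_end meets it when the bar is at the pointer
- button_top (a point): centre of the top of the black round step button, diameter 24 mm, 22 above the deck when up. Sprung: 16.5 travel straight down to a hard stop (top then 5.5 above the deck), about 1 N to start and 2 to 3 N near the stop. A press counts only to the stop, and the button must come fully up before the next; after a part press the next completes that step
- guard_rib (a point): centre of the upright rib on the guard's roof. The guard is an aluminium hood 48 (x) by 40 (y) mm, open at its y ends, roof 28 above the deck; the rib across the middle of the roof is 44 (x) by 6 (y) and rises from 28 to 44 above the deck. At (0, -22) when shut; it is pushed sideways along y
- guard (a joint): slide of the guard towards the dispenser's -y, in m: 0 shut (covers the button; may start up to 0.004 open), 0.052 fully open (hood then from y = -54 to -94 mm, over the bare deck). Friction about 1.5 N; stays where it is left; hard stop at both ends
- spice_jar: spice jar with a cap, diameter 46 mm, height 105, 0.08 to 0.15 kg; origin: centre of its underside, z its axis. Starts upright on the dispenser's bare deck in the way of the guard, within 12 (x) and 7 (y) of (0, -77). The worktop is free round the dispenser (world x 0.36 to 0.7, y -0.38 to 0.3 m) but for the bystanders and a fixed utensil crock, tall, at about x 0.70, y -0.33
- tea_tin: bystander, loose, not to be disturbed: short closed tin, diameter 75, height 58 mm; origin: centre of its underside, standing on the worktop near the dispenser
- pepper_mill: bystander, loose, not to be disturbed: turned wooden pepper mill, diameter 58, height 146 mm; origin: centre of its underside, standing on the worktop near the dispenser
- jam_jar: bystander, loose, not to be disturbed: closed jam jar with black lid, diameter 56, height 76 mm; origin: centre of its underside, standing on the worktop near the dispenser
- lemon: bystander, loose, not to be disturbed: lemon, 72 x 57 x 58 mm; origin: centre of its underside, standing on the worktop near the dispenser
- vinegar_bottle: bystander, loose, not to be disturbed: tall bottle, diameter 63, height 234 mm; origin: centre of its underside, standing on the worktop near the dispenser
- garlic: bystander, loose, not to be disturbed: garlic bulb, 48 x 50 x 51 mm; origin: centre of its underside, standing on the worktop near the dispenser
- scoop: bystander, loose, not to be disturbed: wooden coffee scoop, 43 x 120 (long along its y) x 27 mm; origin: centre of its underside, standing on the worktop near the dispenser

How it is judged (in metres and radians):
On the way, in this order (a step that is already met when the one before it is completed fails the run):
1. the spice jar stands upright on the worktop (height (world z) of spice_jar between -0.015 and 0.015 m and angle between spice_jar's own z axis and vertical below 0.15 rad and world y of spice_jar above -0.4 m and linear speed of spice_jar below 0.03 m/s), for 0.2 s.
2. the guard is open (value of joint guard above 0.044 m), for 0.1 s.
3. the bar stands at the pointer (horizontal distance between bar_end and pointer_tip below 0.009 m), for 0.2 s.
At the end, for the whole second after the job is handed in: The bar's end is within 9 mm of the pointer tip seen from above (about 12 degrees), the guard is shut to within 6 mm, and the spice jar stands upright (within 0.15 rad), at rest, on the worktop beside the dispenser (all of step 1 and horizontal distance between bar_end and pointer_tip below 0.009 m and value of joint guard below 0.006 m); the robot touches nothing.
It fails at once if the carousel is touched by the robot (contact force between any of the fingers, the arm and carousel above 1 N).
It fails at once if the spice jar falls over (angle between spice_jar's own z axis and vertical above 0.8 rad).
It fails at once if a bystander is moved more than 30 mm (distance of any of tea_tin, pepper_mill, jam_jar, lemon, vinegar_bottle, garlic, scoop from where it was at the start of the episode above 0.03 m).
It also fails if it takes over 72 s, if anything falls off the work surface, if the arm or the gripper's body presses on something with over 40 N, if the wrist force passes 120 N, or if a joint passes its speed limit or range.

## Robot

A 6-joint arm with a two-finger parallel gripper is mounted at the origin on a cart in front of the work surface, level with it; the furniture and walls round the work are solid. World frame = base frame: x ahead of the robot, y to its left, z up, the work surface at z = 0. Lengths are in m, angles in degrees, forces in N, time in s.
With the tool pointing down it reaches from about 0.35 to 0.725 m from the base axis. Payload 4.3 kg.
Tool frame: the origin (TCP) lies at the very end of the fingers, on their centre line; the grasp point (between the pads) lies 19 mm behind it; z points along the fingers, y is the line along which they close (so a half turn about z gives the same grasp; the last joint's range is limited). The gripper opens to 85 mm and grips with 20 to 120 N. Pads are 22 mm wide; open, the fingers measure 114 mm over their backs; the gripper's body (76 mm by 85 mm) begins 54 mm behind the grasp point. The pads swing forward as they close: fully open they stand 13 mm farther back than shut.
Start: joints at [69.712, 21.618, 4.641, 73.018, 0, 83.68], TCP at [0.139, 0.558, 0.231] pointing down, gripper open.
Joint ranges: [-156.06, 156.06], [-48.1, 94.91], [-58.44, 69.94], [-101.28, 121.22], [-78.64, 73.56], [-180, 180]. Speed limits (degrees/s): [147.25, 147.25, 180, 180, 180, 180].

## Interface

Orientations are given as a 3x3 rotation matrix whose columns are the frame's x, y, z axes.
In Python, from cell import robot, capture, get_calibration, job_done gives the robot as it stands (robot), with the cameras as plain functions and the job as plain functions.
- The arm moves only by the shell command python3 drive.py 'ROWS'. ROWS is a JSON list of rows, 1 to 12 of them, each of 7 numbers: a rotation vector rx, ry, rz in degrees, then dx, dy, dz in m, then the opening from 0.0 (shut) to 1.0 (fully open); each row is the pose to reach, as a shift and turn from the pose commanded when the command began, along the tool's axes at that moment; what a row does not reach only later rows make up. A row lasts 1/10 s, in which the tool goes at most 0.05 m and 8.59 degrees, less where a joint would pass 70% of its speed; a pose out of reach is approached as far as the arm can. The fingers move at their own pace and stop on an object; the grip force is fixed at half the most. Time passes only in rows, so rows that do not move let the fingers close. It prints the time, the measured TCP pose, the force, the opening and the grip force at its end.
- robot.read_state(): the state, without advancing time (a new reading comes with each control period).
- capture(name): name is "scene" or "top" or "wrist"; returns (picture, depth): 480x640x3 uint8, blue, green, red; 480x640 float32, m along the optical axis (not along the pixel's ray), 0 where there is no reading.
- get_calibration(name): a dict with "fx", "fy", "cx", "cy" (pixels), "cam_to_world" (4x4, takes a point from camera to world coordinates). Camera axes: x right, y down, z forward; pixel columns grow to the right and rows downward; lengths in m; the calibration is good to about 2 mm. A picture is of the moment at which its call begins: read the wrist's pose just before it. get_calibration takes no time and is no camera call; for the wrist camera it gives the pose at the moment of the call.
- job_done(): hands the job in; it is judged then, once.
The state is a dict: "t": time; "joints": joint angles; "dq": joint speeds; "joint_torque": joint torques, N m; "tool_pos": TCP position; "tcp_rot": TCP orientation; "ft_force": force on the tool from outside, world axes, zero at the start; "ft_torque": the same for the moment, N m; "width": opening from 0.0 (shut) to 1.0 (fully open); "grip_force": force on a finger pad.
Only numpy, scipy, OpenCV 4.12 (cv2) and the standard library are available. Lean on these libraries where they do the work, as an engineer would, in place of code of your own. Each camera call takes 0.05 s, during which the arm holds its last target. There are 200 camera calls.

## Working session

There is one attempt and no reset: what is moved stays moved. The work goes in short steps, Python scripts to look and compute and a shell command to move; the robot and the scene stay as the last step left them, time stands still between calls to the robot, and variables do not carry over. Pictures are saved under pics/ and viewed, at most 10 in all, crops included, and the job is handed in when it is done.

```bash
mkdir -p pics; ls
cat > h.py <<'E'
import numpy as np,cv2
from cell import robot, capture, get_calibration, job_done
def snap(n,f):
    c=get_calibration(n); im,d=capture(n); cv2.imwrite('pics/'+f+'.png',im); np.savez('pics/'+f+'.npz',im=im,d=d,T=c['cam_to_world'],k=[c['fx'],c['fy'],c['cx'],c['cy']]); return im,d,c
def load(f):
    z=np.load('pics/'+f+'.npz'); return z['im'],z['d'],z['T'],z['k']
def ray(f,u,v,z):
    _,_,T,k=load(f); r=T[:3,:3]@np.array([(u-k[2])/k[0],(v-k[3])/k[1],1]); o=T[:3,3]; return o+r*(z-o[2])/r[2]
def cloud(f):
    im,d,T,k=load(f); v,u=np.mgrid[:480,:640]; P=np.stack([(u-k[2])/k[0]*d,(v-k[3])/k[1]*d,d],-1)@T[:3,:3].T+T[:3,3]; P[d==0]=np.nan; return P
E
python3 - <<'E'
from h import *
snap('top','t0');snap('scene','s0')
print(robot.read_state()['t'], get_calibration('top')['cam_to_world'],robot.read_state()['tcp_rot'])
E
```

```text
cell.py
drive.py
pics
0.1 [[-0.00369765 -0.98730913  0.15876716  0.455756  ]
 [-0.99955618  0.00834231  0.02859802  0.03703984]
 [-0.02955957 -0.15859095 -0.98690179  0.91945179]
 [ 0.          0.          0.          1.        ]] [[-9.70420705e-01  2.41419250e-01 -6.33594534e-04]
 [ 2.41420009e-01  9.70419103e-01 -1.77323006e-03]
 [ 1.86760368e-04 -1.87374156e-03 -9.99998227e-01]]
```

View pics/t0.png

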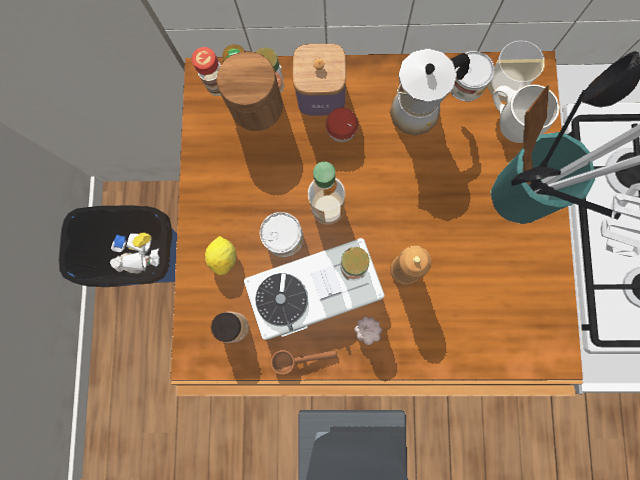

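View pics/s0.png

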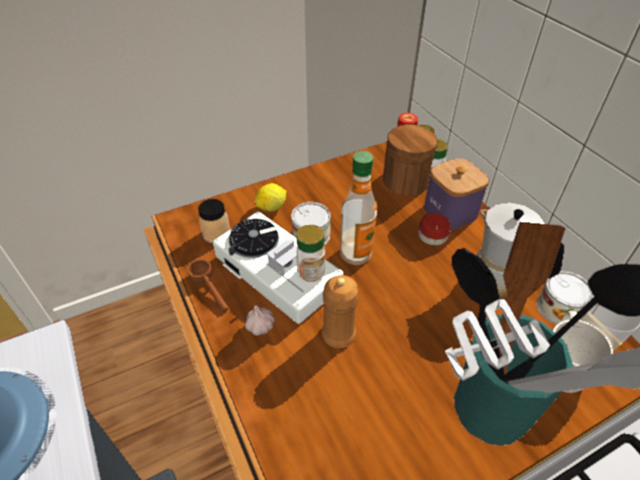

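The top view shows the dispenser at about (313,287), tilted. The carousel hub is at (280,298) with the white bar pointing up to (283,278), away from the pointer at about (290,325). The jar cap is at (355,261), the guard at (325,283), the mill at (412,263) and the garlic at (368,331).

```bash
cat >> h.py <<'E'
def pose(f='t0'):
    P=cloud(f); z=P[...,2]
    v,u=np.mgrid[:480,:640]
    im=load(f)[0]; 
    m=(np.abs(z-.05)<.006)&(im.min(2)>140)&(u>235)&(u<395)&(v>230)&(v<345)
    # deck mask -> points, add carousel (z~.062)
    m2=m|((np.abs(z-.063)<.008)&(u>250)&(u<312)&(v>268)&(v<332))
    n,l,s,_=cv2.connectedComponentsWithStats(m2.astype(np.uint8)); i=1+np.argmax(s[1:,4]); q=P[l==i][:,:2]
    return cv2.minAreaRect((q*1000).astype(np.float32)),P
E
python3 - <<'E'
from h import *
r,P=pose(); print(r, cv2.boxPoints(r))
z=P[...,2]; im=load('t0')[0]
v,u=np.mgrid[:480,:640]
def blob(n,uv,zlo,zhi,R=35):
    m=(np.hypot(u-uv[0],v-uv[1])<R)&(z>zlo)&(z<zhi); q=P[m]
    if len(q): print(n,len(q),q.mean(0).round(4),(q.min(0)+q.max(0))[:2]/2, np.ptp(q,axis=0).round(3))
blob('jar',(355,261),.13,.17,25);blob('jarcap',(355,261),.151,.16,25)
blob('mill',(412,263),.07,.2);blob('tin',(281,234),.05,.065,28);blob('vin',(325,175),.2,.26)
blob('garlic',(368,331),.02,.06,20);blob('scoop',(300,360),.008,.04,45);blob('jam',(230,327),.06,.09);blob('lemon',(221,255),.02,.07)
blob('rib',(326,283),.085,.1,20); blob('hub',(280,298),.0635,.07,8)
# dark disc
m=((im.max(2)<70)&(np.hypot(u-281,v-299)<35)).astype(np.uint8)
c=max(cv2.findContours(m,0,2)[0],key=cv2.contourArea);(x,y),a,an=cv2.fitEllipse(cv2.convexHull(c)); print('disc',x,y,a,ray('t0',x,y,.061))
cv2.imwrite('pics/c.png',cv2.resize(im[225:350,235:435],None,fx=4,fy=4,interpolation=2))
E
```

```text
((521.4132080078125, 85.33409118652344), (115.9555892944336, 229.06797790527344), 19.0057430267334) [[429.29654  174.74313 ]
 [503.8955   -41.837402]
 [613.5299    -4.074951]
 [538.9309   212.50558 ]]
jar 673 [0.555  0.0138 0.1538] [0.55567269 0.01325488] [0.044 0.044 0.028]
jarcap 628 [0.5561 0.0135 0.1547] [0.55611933 0.0132534 ] [0.043 0.044 0.009]
mill 942 [ 0.5554 -0.0813  0.128 ] [ 0.55740847 -0.08384745] [0.052 0.052 0.078]
tin 1323 [0.6212 0.145  0.0547] [0.62037085 0.14393634] [0.074 0.074 0.014]
vin 473 [0.6731 0.0598 0.2299] [0.67596915 0.0601952 ] [0.032 0.031 0.032]
garlic 536 [ 0.4464 -0.0112  0.0333] [ 0.44586854 -0.01169359] [0.048 0.049 0.03 ]
scoop 528 [0.4027 0.1099 0.0184] [0.4166702  0.10681296] [0.093 0.123 0.029]
jam 734 [0.4547 0.232  0.0737] [0.46085429 0.21586055] [0.063 0.088 0.02 ]
lemon 891 [0.5802 0.2538 0.0467] [0.577232   0.24392411] [0.086 0.082 0.04 ]
rib 95 [0.5299 0.0606 0.0932] [0.52952947 0.05062635] [0.041 0.041 0.012]
hub 92 [0.502  0.1425 0.0656] [0.50272527 0.1422088 ] [0.024 0.024 0.006]Traceback (most recent call last):
  File "<stdin>", line 14, in <module>
cv2.error: OpenCV(4.12.0) /io/opencv/modules/imgproc/src/shapedescr.cpp:361: error: (-201:Incorrect size of input array) There should be at least 5 points to fit the ellipse in function 'fitEllipseNoDirect'
```

```bash
cat >> h.py <<'E'
from scipy.spatial.transform import Rotation as Ro
C=np.array([.5214,.0853]);A=np.radians(19.0)
X=np.array([np.cos(A),np.sin(A)]);Y=np.array([-np.sin(A),np.cos(A)])
def W(x,y,z): return np.r_[C+x*X+y*Y,z]   # dispenser frame (m), z world
def L(p): d=np.asarray(p)[:2]-C; return np.r_[d@X,d@Y]
def go(p,ang=19.0,sgn=1):
    s=robot.read_state();R=np.array(s['tcp_rot']);a=np.radians(ang)
    y=np.array([np.cos(a),np.sin(a),0]);z=np.array([0,0,-1.]);T=np.c_[np.cross(y,z),y,z]
    rv=Ro.from_matrix(R.T@T).as_rotvec(degrees=True);d=R.T@(np.asarray(p)-s['tool_pos'])
    print('rv',rv.round(1),'d',d.round(4),'rows',np.linalg.norm(d)/.05,'| t',s['t'],'loc',(L(s['tool_pos'])*1000).round(1),'z',round(s['tool_pos'][2],4))
def barangle(f):
    im,d,T,k=load(f); n=[]
    for r in np.arange(.02,.041,.002):
        for a in np.arange(0,360,1):
            w=W(r*np.cos(np.radians(a)),.06+r*np.sin(np.radians(a)),.063); c=T[:3,:3].T@(w-T[:3,3]); u,v=c[0]/c[2]*k[0]+k[2],c[1]/c[2]*k[1]+k[3]
            n.append((a,im[int(round(v)),int(round(u))].min()))
    n=np.array(n); q=n[n[:,1]>170,0]; e=np.exp(1j*np.radians(q)).mean(); print('bar angle local',np.degrees(np.angle(e))%360,'conc',abs(e),len(q))
E
python3 - <<'E'
from h import *
barangle('t0'); go([.556,.0134,.231])
im=load('t0')[0]
cv2.imwrite('pics/c.png',cv2.resize(im[225:350,235:435],None,fx=4,fy=4,interpolation=2))
E
```

```text
bar angle local 334.3125079182628 conc 0.9961457759320531 176
rv [-0.1  0.  57. ] d [-5.364e-01 -4.272e-01  1.000e-04] rows 13.714030390893578 | t 0.1 loc [-208.2  571. ] z 0.2304
```

View pics/c.png

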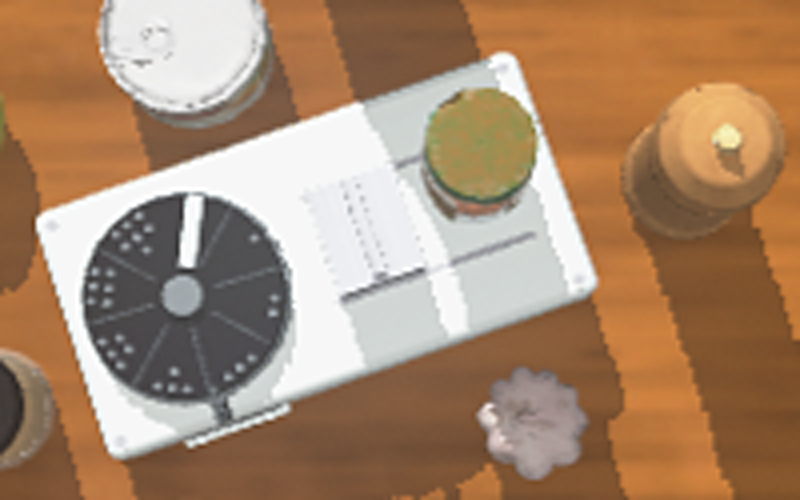

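The bar is at about 334° in the dispenser frame and has to reach 180°. I expect about 5 presses, the first a part step.

```bash
python3 drive.py '[[0,0,8,-0.04,-0.03,0,1],[0,0,16,-0.08,-0.06,0,1],[0,0,24,-0.12,-0.09,0,1],[0,0,32,-0.16,-0.12,0,1],[0,0,40,-0.2,-0.16,0,1],[0,0,48,-0.24,-0.19,0,1],[0,0,57,-0.28,-0.22,0,1],[0,0,57,-0.32,-0.25,0,1],[0,0,57,-0.36,-0.28,0,1],[0,0,57,-0.4,-0.31,0,1],[0,0,57,-0.44,-0.34,0,1],[0,0,57,-0.46,-0.36,0,1]]'
python3 -c "
from h import *
go([.556,.0134,.231])"
```

```text
t: 1.3
tool_pos: [0.4999, 0.095, 0.2308]
tcp_rot: [[-0.324, 0.946, 0.0], [0.946, 0.324, -0.0], [-0.0, -0.0, -1.0]]
ft_force: [-0.1, -0.3, -0.8]
width: 0.995
grip_force: 0.0
rv [-0.   0.  -0.1] d [-0.0954  0.0266 -0.0002] rows 1.9802184914388659 | t 1.3 loc [-17.1  16.2] z 0.2308
```

```bash
python3 drive.py '[[0,0,0,-0.048,0.013,0,1],[0,0,0,-0.0954,0.0266,0,1],[0,0,0,-0.0954,0.0266,0,1],[0,0,0,-0.0954,0.0266,0,1]]'
python3 -c "
from h import *
snap('wrist','w1'); P=cloud('w1'); m=(P[...,2]>.148)&(P[...,2]<.165); q=P[m]; q=q[np.hypot(q[:,0]-.556,q[:,1]-.013)<.045]; print(len(q),q.mean(0),(q.min(0)+q.max(0))/2,np.ptp(q,axis=0))
go([.556,.0134,.110])"
```

```text
t: 1.7
tool_pos: [0.5545, 0.0153, 0.2304]
tcp_rot: [[-0.324, 0.946, -0.002], [0.946, 0.324, 0.001], [0.001, -0.001, -1.0]]
ft_force: [0.2, 0.9, -0.7]
width: 0.998
grip_force: 0.0
4218 [0.55392381 0.011665   0.15471843] [0.55390355 0.01038036 0.15266609] [0.04428012 0.04528834 0.00922618]
rv [-0.1 -0.1 -0. ] d [-0.0035  0.0012  0.1207] rows 2.4144845787865634 | t 1.75 loc [  8.2 -75.9] z 0.2307
```

```bash
python3 drive.py '[[0,0,0,-0.002,0,0.04,1],[0,0,0,-0.002,0,0.08,1],[0,0,0,-0.002,0,0.11,1],[0,0,0,-0.002,0,0.121,1],[0,0,0,-0.002,0,0.121,1],[0,0,0,-0.002,0,0.121,0],[0,0,0,-0.002,0,0.121,0],[0,0,0,-0.002,0,0.121,0],[0,0,0,-0.002,0,0.121,0],[0,0,0,-0.002,0,0.121,0],[0,0,0,-0.002,0,0.121,0],[0,0,0,-0.002,0,0.121,0]]'
python3 -c "
from h import *
go([.48,-.19,.24])"
```

```text
t: 2.95
tool_pos: [0.5565, 0.0141, 0.1125]
tcp_rot: [[-0.326, 0.945, 0.003], [0.945, 0.326, -0.0], [-0.001, 0.003, -1.0]]
ft_force: [-1.3, -0.1, 6.1]
width: 0.512
grip_force: 60.4
rv [0.2 0.1 0. ] d [-0.1682 -0.1385 -0.1278] rows 5.051193051991831 | t 2.95 loc [ 10.1 -78.8] z 0.1125
```

```bash
python3 drive.py '[[0,0,0,0,0,-0.03,0],[0,0,0,0,0,-0.07,0],[0,0,0,0,0,-0.11,0],[0,0,0,0,0,-0.13,0],[0,0,0,-0.03,-0.025,-0.13,0],[0,0,0,-0.065,-0.053,-0.13,0],[0,0,0,-0.1,-0.082,-0.13,0],[0,0,0,-0.135,-0.11,-0.13,0],[0,0,0,-0.16,-0.13,-0.13,0],[0,0,0,-0.168,-0.138,-0.13,0],[0,0,0,-0.168,-0.138,-0.13,0],[0,0,0,-0.168,-0.138,-0.13,0]]'
python3 -c "
from h import *
go([.48,-.19,.0635])
snap('scene','s1')"
```

```text
t: 4.15
tool_pos: [0.4799, -0.1889, 0.2406]
tcp_rot: [[-0.326, 0.945, 0.001], [0.945, 0.326, 0.001], [0.0, 0.001, -1.0]]
ft_force: [-0.5, -1.3, -1.7]
width: 0.513
grip_force: 61.4
rv [ 0.1 -0.   0.1] d [-0.0012 -0.0004  0.1771] rows 3.542456348085717 | t 4.15 loc [-128.5 -245.7] z 0.2406
```

View pics/s1.png

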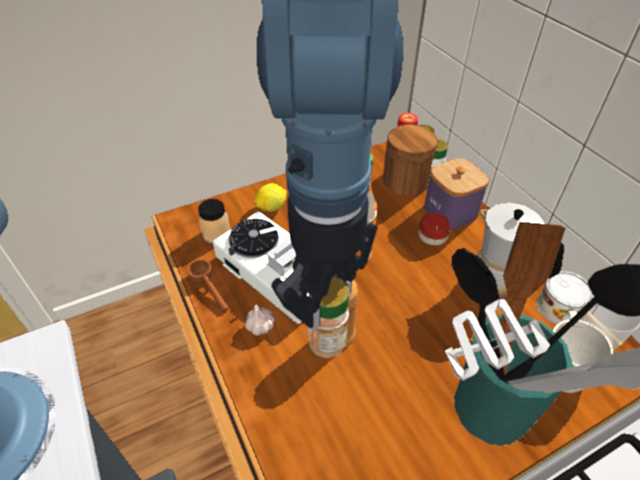

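The jar is held upright at about (330,330), clear of the garlic and the mill. Next I lower it slowly until it touches.

```bash
python3 drive.py '[[0,0,0,0,0,0.04,0],[0,0,0,0,0,0.085,0],[0,0,0,0,0,0.125,0],[0,0,0,0,0,0.155,0],[0,0,0,0,0,0.168,0],[0,0,0,0,0,0.172,0],[0,0,0,0,0,0.174,0],[0,0,0,0,0,0.176,0],[0,0,0,0,0,0.176,0],[0,0,0,0,0,0.176,0]]'
python3 -c "
from h import *
go([.48,-.19,.0635])"
```

```text
t: 5.2
tool_pos: [0.4803, -0.1898, 0.0651]
tcp_rot: [[-0.326, 0.945, 0.002], [0.945, 0.326, -0.001], [-0.001, 0.001, -1.0]]
ft_force: [0.9, 0.1, -0.5]
width: 0.514
grip_force: 61.4
rv [0.1 0.1 0. ] d [-0.     -0.0003  0.0016] rows 0.0335742700483032 | t 5.2 loc [-128.5 -246.8] z 0.0651
```

```bash
python3 drive.py '[[0,0,0,0,0,0.001,0],[0,0,0,0,0,0.002,0],[0,0,0,0,0,0.003,0],[0,0,0,0,0,0.0035,0],[0,0,0,0,0,0.0035,0]]'
```

```text
t: 5.7
tool_pos: [0.4799, -0.19, 0.0624]
tcp_rot: [[-0.326, 0.945, 0.001], [0.945, 0.326, -0.001], [-0.001, 0.001, -1.0]]
ft_force: [-4.5, 1.4, 12.3]
width: 0.517
grip_force: 62.4
```

```bash
python3 drive.py '[[0,0,0,0,0,-0.001,0],[0,0,0,0,0,-0.001,0.62],[0,0,0,0,0,-0.001,0.75],[0,0,0,0,0,-0.001,1],[0,0,0,0,0,-0.001,1],[0,0,0,0,0,-0.001,1],[0,0,0,0,0,-0.03,1],[0,0,0,0,0,-0.08,1],[0,0,0,0,0,-0.12,1],[0,0,0,0,0,-0.15,1],[0,0,0,0,0,-0.17,0],[0,0,0,0,0,-0.17,0]]'
python3 -c "
from h import *
go(W(0,.02,.20)); snap('wrist','w2');snap('top','t2')
P=cloud('w2');m=(P[...,2]>.095)&(P[...,2]<.12);q=P[m];print(len(q),q.mean(0),q.min(0),q.max(0))
r,P=pose('t2');print(r)
q=P[300-60:300+60,270:400].reshape(-1,3);q=q[(q[:,2]>.085)&(q[:,2]<.1)];print('rib',len(q),q.mean(0),L(q.mean(0)))
"
```

```text
t: 6.9
tool_pos: [0.4814, -0.1906, 0.2341]
tcp_rot: [[-0.326, 0.945, 0.006], [0.945, 0.326, -0.003], [-0.005, 0.004, -1.0]]
ft_force: [-1.0, -0.4, 0.2]
width: 0.693
grip_force: 0.0
rv [0.3 0.3 0. ] d [0.268  0.1276 0.0334] rows 5.97333650102359 | t 6.9 loc [-127.6 -247.9] z 0.2341
4021 [ 0.50456785 -0.1811038   0.10640651] [ 0.45486885 -0.35247481  0.09500694] [ 0.749521   -0.06385416  0.11997487]
((521.4382934570312, 85.15902709960938), (115.87690734863281, 228.88308715820312), 19.00364875793457)
rib 97 [0.53033395 0.05544809 0.09359212] [-0.00127162 -0.03113415]
```

View pics/t2.png

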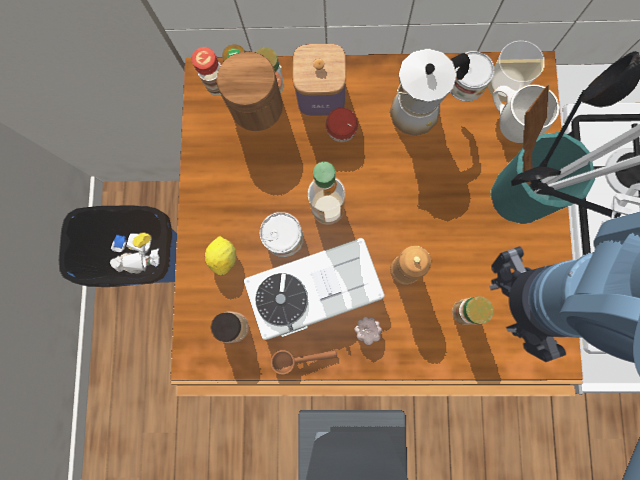

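The jar stands on the worktop at about (475,311), and nothing else has moved. Next I shut the fingers and go to the +y side of the rib.

```bash
python3 drive.py '[[0,0,0,0.04,0.02,0,0],[0,0,0,0.08,0.04,0,0],[0,0,0,0.12,0.06,0,0],[0,0,0,0.16,0.08,0,0],[0,0,0,0.2,0.1,0,0],[0,0,0,0.23,0.12,0.02,0],[0,0,0,0.25,0.1276,0.04,0],[0,0,0,0.25,0.1276,0.06,0],[0,0,0,0.25,0.1276,0.06,0]]'
python3 -c "
from h import *
go(W(0,.002,.085))"
```

```text
t: 7.9
tool_pos: [0.5149, 0.089, 0.1662]
tcp_rot: [[-0.328, 0.945, -0.009], [0.945, 0.328, -0.001], [0.003, -0.009, -1.0]]
ft_force: [-0.4, -0.0, 0.2]
width: 0.001
grip_force: 0.0
rv [-0.5 -0.1  0.1] d [-0.0038  0.0056  0.0811] rows 1.6276625315811837 | t 7.9 loc [-4.9  5.6] z 0.1662
```

```bash
python3 drive.py '[[0,0,0,-0.004,0.004,0.03,0],[0,0,0,-0.004,0.004,0.06,0],[0,0,0,-0.004,0.004,0.08,0],[0,0,0,-0.004,0.004,0.08,0],[0,0,0,-0.02,0.004,0.08,0],[0,0,0,-0.03,0.004,0.08,0],[0,0,0,-0.04,0.004,0.08,0],[0,0,0,-0.05,0.004,0.08,0],[0,0,0,-0.055,0.004,0.08,0],[0,0,0,-0.06,0.004,0.08,0],[0,0,0,-0.06,0.004,0.08,0]]'
python3 -c "
from h import *
go(W(0,-.062,.085)); print(robot.read_state()['ft_force'])"
```

```text
t: 9.0
tool_pos: [0.5431, 0.032, 0.0917]
tcp_rot: [[-0.325, 0.946, 0.002], [0.946, 0.325, -0.001], [-0.001, 0.002, -1.0]]
ft_force: [-0.6, 0.2, 2.9]
width: -0.001
grip_force: 0.9
rv [ 0.1  0.1 -0. ] d [-0.0045 -0.0032  0.0067] rows 0.17313578664629573 | t 9.0 loc [  3.2 -57.5] z 0.0917
[-0.55609434  0.20397371  2.94057227]
```

```bash
python3 -c "
from h import *
im,_,_=snap('scene','s3'); cv2.imwrite('pics/c2.png',cv2.resize(im[190:330,200:360],None,fx=4,fy=4))"
```

```text
(no output)
```

View pics/c2.png

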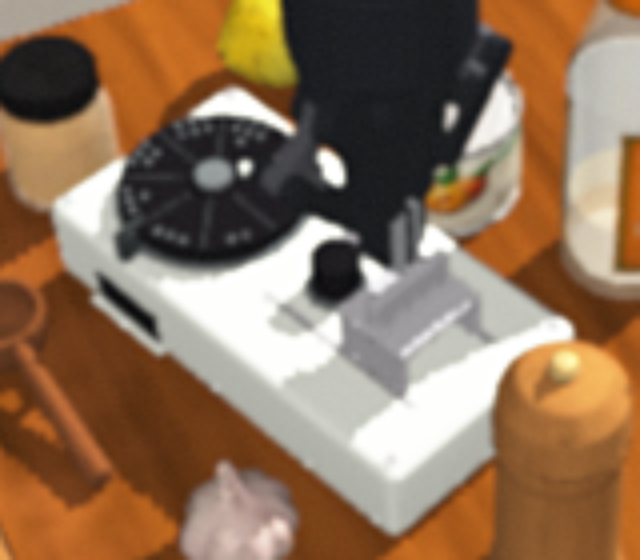

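The guard has slid back and the black button is exposed at crop (335,270). The finger is on the rib's +y side but only just overlaps it, so I back off, go lower and push to the stop.

```bash
python3 drive.py '[[0,0,0,0.008,-0.003,0,0],[0,0,0,0.008,-0.003,0.007,0],[0,0,0,0.008,-0.003,0.007,0],[0,0,0,0,-0.003,0.007,0],[0,0,0,-0.004,-0.003,0.007,0],[0,0,0,-0.006,-0.003,0.007,0],[0,0,0,-0.007,-0.003,0.007,0],[0,0,0,-0.007,-0.003,0.007,0]]'
python3 -c "
from h import *
go(W(0,-.022,.085)); print(robot.read_state()['ft_force'])"
```

```text
t: 9.85
tool_pos: [0.5408, 0.0262, 0.0835]
tcp_rot: [[-0.326, 0.945, -0.001], [0.945, 0.326, 0.002], [0.003, -0.0, -1.0]]
ft_force: [-1.7, 4.1, -1.4]
width: 0.001
grip_force: 2.4
rv [-0.  -0.2  0. ] d [ 0.0402  0.001  -0.0014] rows 0.8046378414232632 | t 9.85 loc [ -0.9 -62.2] z 0.0835
[-1.70718593  4.10148834 -1.3864594 ]
```

```bash
python3 drive.py '[[0,0,0,0.02,0.001,0,0],[0,0,0,0.04,0.001,0,0],[0,0,0,0.04,0.001,0,0],[0,0,0,0.04,0.001,0,0],[0,0,0,0.04,0.001,0.01,0],[0,0,0,0.04,0.001,0.018,0],[0,0,0,0.04,0.001,0.024,0],[0,0,0,0.04,0.001,0.027,0],[0,0,0,0.04,0.001,0.028,0],[0,0,0,0.04,0.001,0.029,0],[0,0,0,0.04,0.001,0.029,0]]'
python3 -c "
from h import *
go(W(0,-.022,.085)); print(robot.read_state()['ft_force'])"
```

```text
t: 10.95
tool_pos: [0.5298, 0.063, 0.0555]
tcp_rot: [[-0.326, 0.945, 0.001], [0.945, 0.326, -0.001], [-0.001, 0.001, -1.0]]
ft_force: [0.9, -2.0, 4.6]
width: -0.001
grip_force: 2.4
rv [0.  0.1 0. ] d [ 0.0018 -0.0007 -0.0295] rows 0.5917677108412199 | t 10.95 loc [  0.7 -23.8] z 0.0555
[ 0.91648245 -1.9594381   4.55804927]
```

```bash
python3 drive.py '[[0,0,0,0,0,0.0015,0],[0,0,0,0,0,0.0015,0]]'
python3 drive.py '[[0,0,0,0,0,-0.015,0],[0,0,0,0,0,-0.028,0],[0,0,0,0,0,-0.028,0],[0,0,0,0,0,-0.028,0]]'
python3 -c "
from h import *
snap('scene','s4');snap('top','t4');barangle('s4');barangle('t4');snap('wrist','w4');barangle('w4')
go(W(0,-.022,.085))"
```

```text
t: 11.15
tool_pos: [0.53, 0.063, 0.0551]
tcp_rot: [[-0.326, 0.945, 0.002], [0.945, 0.326, -0.001], [-0.002, 0.001, -1.0]]
ft_force: [-2.6, -2.7, 13.0]
width: 0.001
grip_force: 6.7
t: 11.55
tool_pos: [0.5287, 0.0637, 0.0808]
tcp_rot: [[-0.326, 0.945, -0.001], [0.945, 0.326, 0.0], [0.001, -0.001, -1.0]]
ft_force: [-0.4, 0.3, -0.8]
width: 0.004
grip_force: 0.0
bar angle local 6.421769119938374 conc 0.9155043934236389 96
bar angle local nan conc nan 0
bar angle local 355.8580218506784 conc 0.9975097269417387 140
rv [-0.1 -0.1  0. ] d [ 0.0008  0.0005 -0.0047] rows 0.09678261947713131 | t 11.7 loc [ -0.6 -22.8] z 0.0803h.py:36: RuntimeWarning: Mean of empty slice.
  n=np.array(n); q=n[n[:,1]>170,0]; e=np.exp(1j*np.radians(q)).mean(); print('bar angle local',np.degrees(np.angle(e))%360,'conc',abs(e),len(q))
  ret = ret.dtype.type(ret / rcount)
```

The wrist view puts the bar at about 0°, so 4 more presses. I do one and check.

```bash
python3 drive.py '[[0,0,0,0.001,0,0.012,0],[0,0,0,0.001,0,0.022,0],[0,0,0,0.001,0,0.027,0],[0,0,0,0.001,0,0.028,0],[0,0,0,0.001,0,0.028,0],[0,0,0,0.001,0,0.015,0],[0,0,0,0.001,0,0,0],[0,0,0,0.001,0,0,0],[0,0,0,0.001,0,0,0]]'
python3 -c "
from h import *
snap('wrist','w5');barangle('w5')
go(W(0,-.022,.085))"
```

```text
t: 12.6
tool_pos: [0.5285, 0.0645, 0.0803]
tcp_rot: [[-0.326, 0.945, -0.001], [0.945, 0.326, 0.0], [0.001, -0.001, -1.0]]
ft_force: [-0.3, -0.5, -0.1]
width: 0.0
grip_force: 0.0
bar angle local 48.85592600146735 conc 0.9976187009230332 139
rv [-0.1 -0.   0. ] d [-0.0001  0.0004 -0.005 ] rows 0.10078336910389754 | t 12.65 loc [ -0.4 -21.9] z 0.08
```

```bash
python3 drive.py '[[0,0,0,0,0,0.012,0],[0,0,0,0,0,0.022,0],[0,0,0,0,0,0.027,0],[0,0,0,0,0,0.028,0],[0,0,0,0,0,0.028,0],[0,0,0,0,0,0.015,0],[0,0,0,0,0,0,0],[0,0,0,0,0,0,0],[0,0,0,0,0,0,0]]'
python3 -c "
from h import *
snap('wrist','w6');barangle('w6');go(W(0,-.022,.085))"
python3 drive.py '[[0,0,0,0,0,0.012,0],[0,0,0,0,0,0.022,0],[0,0,0,0,0,0.027,0],[0,0,0,0,0,0.028,0],[0,0,0,0,0,0.028,0],[0,0,0,0,0,0.015,0],[0,0,0,0,0,0,0],[0,0,0,0,0,0,0],[0,0,0,0,0,0,0]]'
python3 -c "
from h import *
snap('wrist','w7');barangle('w7');snap('scene','s7');barangle('s7')
go(W(0,-.022,.085))"
```

```text
t: 13.55
tool_pos: [0.5284, 0.0645, 0.0801]
tcp_rot: [[-0.326, 0.945, -0.001], [0.945, 0.326, 0.0], [0.001, -0.001, -1.0]]
ft_force: [0.1, -0.4, -0.5]
width: 0.002
grip_force: 0.0
bar angle local 99.28708690625548 conc 0.9970465436520627 111
rv [-0.1 -0.   0. ] d [-0.0001  0.0005 -0.0052] rows 0.1037995561959436 | t 13.6 loc [ -0.5 -21.9] z 0.0798
t: 14.5
tool_pos: [0.5284, 0.0644, 0.0801]
tcp_rot: [[-0.326, 0.945, -0.001], [0.945, 0.326, 0.0], [0.001, -0.001, -1.0]]
ft_force: [-0.5, 0.3, -0.9]
width: -0.0
grip_force: 0.0
bar angle local 144.930606310802 conc 0.997405094249522 133
bar angle local 137.57680912149294 conc 0.8989460183393561 250
rv [-0.1 -0.1  0. ] d [-0.0002  0.0006 -0.0052] rows 0.10499859965589034 | t 14.6 loc [ -0.6 -21.8] z 0.0798
```

```bash
python3 drive.py '[[0,0,0,0,0,0.012,0],[0,0,0,0,0,0.022,0],[0,0,0,0,0,0.027,0],[0,0,0,0,0,0.028,0],[0,0,0,0,0,0.028,0],[0,0,0,0,0,0.015,0],[0,0,0,0,0,0,0],[0,0,0,0,0,0,0],[0,0,0,0,0,-0.05,0],[0,0,0,0,0,-0.1,0],[0,0,0,0,0,-0.1,0],[0,0,0,0,0,-0.1,0]]'
python3 -c "
from h import *
snap('wrist','w8');barangle('w8')
cv2.imwrite('pics/c3.png',np.hstack([load('w8')[0]]))
go(W(0,-.105,.18))"
```

```text
t: 15.8
tool_pos: [0.5297, 0.0644, 0.1813]
tcp_rot: [[-0.326, 0.945, 0.002], [0.945, 0.326, 0.0], [-0.0, 0.002, -1.0]]
ft_force: [-0.6, 0.9, -0.2]
width: 0.005
grip_force: 0.0
bar angle local 186.4952744877037 conc 0.9975562248231213 137
rv [-0.1 -0.   0. ] d [-0.083   0.0001 -0.0002] rows 1.659572370918147 | t 15.85 loc [ -0.1 -22. ] z 0.1799
```

View pics/c3.png

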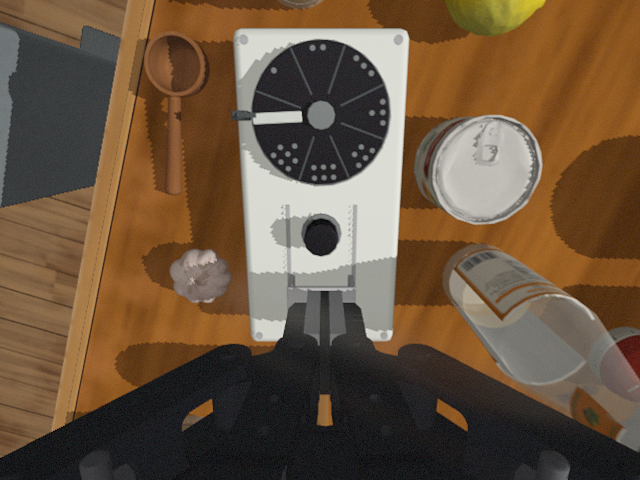

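The wrist view shows the white bar (278,118) right at the pointer (242,116). Next I go round to the rib's -y side and push the guard shut.

```bash
python3 drive.py '[[0,0,0,-0.04,0,0,0],[0,0,0,-0.076,0,0,0],[0,0,0,-0.076,0,0,0],[0,0,0,-0.076,0,0.04,0],[0,0,0,-0.076,0,0.08,0],[0,0,0,-0.076,0,0.096,0],[0,0,0,-0.076,0,0.096,0],[0,0,0,-0.076,0,0.096,0]]'
python3 -c "
from h import *
go(W(0,-.036,.083))"
```

```text
t: 16.65
tool_pos: [0.5525, -0.0069, 0.0843]
tcp_rot: [[-0.326, 0.945, -0.003], [0.945, 0.326, 0.001], [0.001, -0.003, -1.0]]
ft_force: [-0.0, 0.7, 0.4]
width: 0.004
grip_force: 0.0
rv [-0.1 -0.1  0.1] d [0.0612 0.0007 0.0014] rows 1.2252796539104167 | t 16.65 loc [ -0.6 -97.2] z 0.0843
```

```bash
python3 drive.py '[[0,0,0,0.01,0,0,0],[0,0,0,0.02,0,0,0],[0,0,0,0.03,0,0,0],[0,0,0,0.04,0,0,0],[0,0,0,0.05,0,0,0],[0,0,0,0.056,0,0,0],[0,0,0,0.06,0,0,0],[0,0,0,0.062,0,0,0],[0,0,0,0.063,0,0,0],[0,0,0,0.063,0,0,0]]'
python3 -c "
from h import *
go(W(0,-.036,.083))"
```

```text
t: 17.65
tool_pos: [0.5344, 0.0498, 0.0857]
tcp_rot: [[-0.325, 0.946, 0.002], [0.946, 0.325, -0.005], [-0.006, 0.0, -1.0]]
ft_force: [2.1, -7.3, 0.3]
width: 0.004
grip_force: 4.0
rv [ 0.   0.3 -0. ] d [ 0.0018 -0.0008  0.0027] rows 0.06662668404220216 | t 17.65 loc [  0.8 -37.8] z 0.0857
```

```bash
python3 drive.py '[[0,0,0,-0.01,0,0,0],[0,0,0,-0.01,0,0,0],[0,0,0,-0.01,0,-0.05,0],[0,0,0,-0.02,0,-0.1,0],[0,0,0,-0.06,0,-0.13,0],[0,0,0,-0.1,0,-0.15,0],[0,0,0,-0.14,0,-0.15,0],[0,0,0,-0.18,0,-0.15,0],[0,0,0,-0.22,0,-0.15,0],[0,0,0,-0.22,0,-0.15,0],[0,0,0,-0.22,0,-0.15,0]]'
python3 -c "
from h import *
snap('top','t9');barangle('t9');P=cloud('t9');q=P[265:300,305:350].reshape(-1,3);q=q[(q[:,2]>.085)&(q[:,2]<.1)];print('rib',L(np.median(q,0)))
im=load('t9')[0];cv2.imwrite('pics/c4.png',cv2.resize(im[200:400,200:500],None,fx=2.6,fy=2.6))"
```

```text
t: 18.75
tool_pos: [0.6045, -0.1561, 0.2343]
tcp_rot: [[-0.324, 0.946, -0.002], [0.946, 0.324, 0.002], [0.002, -0.001, -1.0]]
ft_force: [-0.0, 1.7, 0.4]
width: -0.003
grip_force: 0.0
bar angle local 183.92667086688144 conc 0.987325136991226 170
rib [-0.00091023 -0.02194163]
```

View pics/c4.png

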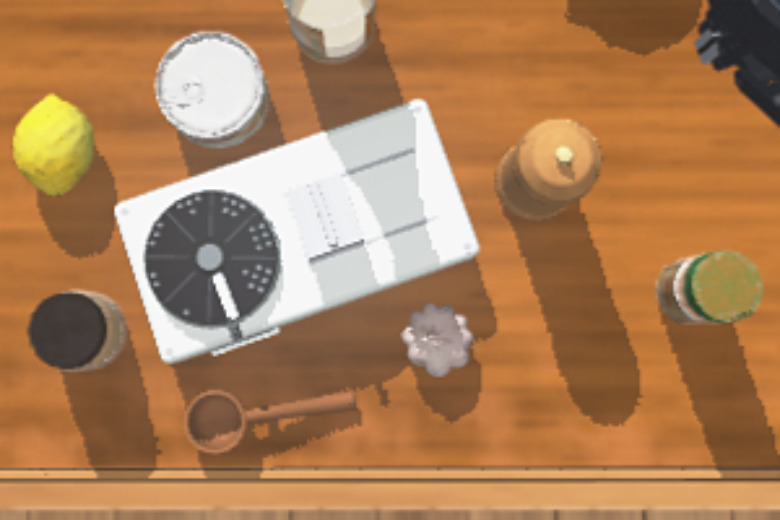

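The bar is at the pointer (235,325), the guard is shut (rib at y = -22 mm), and the jar stands upright at (725,287). The bystanders are where they started and the arm is clear.

```bash
python3 -c "
from cell import robot, capture, get_calibration, job_done
print(job_done())"
```

```text
the job is handed in; nothing more can be done
None
```

I handed the job in at about 19 s; the hand-in printed no verdict. In the last picture the jar stands upright on the worktop, the bar is at the pointer, the guard is shut, and nothing else looks moved.

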